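Slide the cheese sled past its spring stop

TASK

Using only the fingertips, press the long spring stop bar down behind the cheese sled and, while you keep it held down, push the sled along its track until its front loop has passed the stop tooth and the sled is fully home against the end stop. Then let go, so that the tooth springs up inside the loop and locks the sled. Do not lift or grasp the sled or the cheese, and leave the other things on the counter alone.

Things in the scene. Friction and masses are not known exactly. Their poses are not given: they have to be found in the camera images.
- track: Fixed straight track: wooden base 300 x 160 x 10 mm (x -160 to +140 mm) with an aluminium rail along each long side (inner faces 120 mm apart, tops 28 mm above the counter). Origin on the counter on the centre line, z up; +x is the direction in which to push the sled. The sled is home when sled's origin is at x = +30 mm in this frame.
- end_stop (a point): Centre of the near face of the aluminium end stop block across the track's far end (track x = +112 mm, 30 mm above the counter). The block is 120 mm wide, 16 mm thick, its top 50 mm above the counter. The sled's crossbar meets it when home.
- stop_bar (a joint): How far the spring stop bar is pressed, m: 0 up, 0.014 on its hard stop. Flat steel bar along the track's middle, 255 x 40 x 6 mm, track x -157.5 to +97.5 mm, top face 30 mm above the counter when up. It moves straight down without tipping wherever pressed; 3 N starts it, about 8 N bottoms it; it springs back when let go. Press 11 to 14 mm to pass; a fingertip may slide along it while pressing.
- bar_end (a point): Rear end of the stop bar, on the centre line of its top face (track x = -157.5 mm, 30 mm above the counter when up). Moves down with the bar. The bare part of the bar from here to the sled's rear wall is where to press.
- tooth_top (a point): Centre of the top of the stop bar's upright tooth: 10 mm along the track, 24 mm wide, 15 mm above the bar's top face, at track x = +90 mm. When up its top is 45 mm above the counter, 9 mm higher than the underside of the sled's crossbar, which it blocks. Moves down with the bar.
- sled: Loose white plastic tray on two runners, about 0.5 kg, standing between the rails (2 mm play each side) and bridging the stop bar. Origin: centre of the runners' underside, 10 mm above the counter; +x forward. Tray 84 x 116 mm (x -42 to +42 mm), underside 26 mm, floor 31 mm, rear wall top 55 mm, other walls 45 mm above the origin.
- push_wall (a point): Centre of the rear face of the sled's rear wall, to push on: sled x = -42 mm, 40 mm above its origin. The wall is 116 mm wide and reaches from 26 to 55 mm above the sled's origin.
- loop_bar (a point): Centre of the crossbar of the steel loop in front of the sled: crossbar at sled x 72 to 82 mm, 68 mm wide, 26 to 34 mm above the sled's origin, on two 8 mm arms at y = +-30 mm. At the start it is 12 to 50 mm short of the tooth; at home it touches the end stop and the tooth stands in the loop, 7 mm behind it.
- cheese: Loose block of cheese lying in the tray of the sled, 52 x 74 x 28 mm, about 0.12 kg; origin at the centre of its underside. It rides along with the sled; leave it in the tray.
- jar: Bystander: amber glass jar with a brass lid, 60 mm wide, 85 mm tall; origin at the centre of its underside.
- bowl: Bystander: white ceramic bowl, 90 mm wide, 45 mm tall; origin at the centre of its underside.
- wheel: Bystander: small round cheese, 88 mm wide, 32 mm tall; origin at the centre of its underside.
- spatula: Bystander: cheese spatula lying on the counter, 200 mm long; origin under it near its middle, handle to its -x.
Mind the look-alikes: they are no part of the job. What is meant by the cheese is not red, and is the smaller of those in its own colour.

How it is judged (in metres and radians):
On the way, in this order (a step that is already met when the one before it is completed fails the run):
1. the fingers press the stop bar down (9 mm or more) while the sled's loop is still short of the tooth (value of joint stop_bar above 0.0085 m and contact force between the fingers and stop_bar above 0.5 N and x of sled in the frame of track below 0.008 m), for 0.1 s.
2. with the fingers still holding the bar down, the loop's crossbar has passed over the tooth (value of joint stop_bar above 0.0085 m and contact force between the fingers and stop_bar above 0.5 N and x of sled in the frame of track above 0.022 m).
At the end, for the whole second after the job is handed in: The sled is at rest flat on the track, fully home (within 5 mm of the end stop), the stop bar is up again (within 2 mm) with its tooth inside the loop, and the cheese lies flat in the tray (x of sled in the frame of track between 0.025 and 0.033 m and z of sled in the frame of track between 0.007 and 0.013 m and angle between sled's own z axis and vertical below 0.05 rad and value of joint stop_bar below 0.002 m and linear speed of sled below 0.01 m/s and horizontal distance between cheese and sled below 0.03 m and z of cheese in the frame of sled below 0.036 m and angle between cheese's own z axis and vertical below 0.1 rad); the robot touches nothing.
It fails at once if the sled is lifted or tipped out of the track (z of sled in the frame of track above 0.018 m or angle between sled's own z axis and vertical above 0.15 rad).
It fails at once if the cheese is lifted from the tray (z of cheese in the frame of sled above 0.041 m).
It fails at once if a bystander is moved (distance of any of jar, bowl, wheel, spatula from where it was at the start of the episode above 0.02 m).
It also fails if it takes over 38 s, if anything falls off the work surface, if the arm or the gripper's body presses on something with over 40 N, if the wrist force passes 120 N, or if a joint passes its speed limit or range.

ROBOT

A 6-joint arm with a two-finger parallel gripper is mounted at the origin on the work surface. World frame = base frame: x ahead of the robot, y to its left, z up, the work surface at z = 0. Lengths are in m, angles in degrees, forces in N, time in s.
With the tool pointing down it reaches from about 0.35 to 0.875 m from the base axis. Payload 4.2 kg.
Tool frame: the origin (TCP) lies midway between the tips of the shut fingers; the grasp point (between the pads) lies 19 mm behind it (r.pinch_z is the distance from the TCP to the grasp point, in m); z points along the fingers, y is the line along which they close (so a half turn about z gives the same grasp; the last joint's range is limited). The gripper opens to 87 mm and grips with 3 to 60 N. Pads are 19 mm wide; open, the fingers measure 117 mm over their backs; the gripper's body (75 mm by 190 mm) begins 51 mm behind the grasp point.
Start: joints at [87.869, 22.042, 0.453, 0, -68.411, -14.817], TCP at [0.182, 0.598, 0.223] pointing down, gripper open.
Joint ranges: [-179.83, 179.83], [-69.29, 118.12], [-61.27, 80.66], [-181.25, 117.63], [-171.15, -9.14], [-177.46, 177.46]. Speed limits (degrees/s): [159.86, 159.86, 180, 180, 180, 180].

INTERFACE

Orientations are given as a 3x3 rotation matrix whose columns are the frame's x, y, z axes.
In Python, from station import r, imaging, models gives the robot as it stands. The module is installed in compiled form; this text tells all that it offers.
- The arm moves only by the tool apply_moves, never from a script. Its argument "moves" is a list of rows, each a list of 2 entries, a list of its own where there are three numbers: the shift along the tool's x, y, z in m, then the turn about the tool's z in degrees. A call has 1 to 5 rows; each row shifts and turns the commanded pose from where the row before left it, along the tool's axes as they then stand; what a row does not reach is not made up. A row lasts 1/12 s, in which the tool goes at most 41.7 mm and 7.16 degrees, less where a joint would pass 70% of its speed; a pose out of reach is approached as far as the arm can. A call is refused whole if a number of a shift passes 0.0417 or a number of a turn 7.16, either way. A call with a gripper value outside its range is refused whole. "hand" is the finger opening in m, from 0 to 0.087, set as the call begins (left out, the last holds). The fingers move at their own pace and stop on an object; the grip force is fixed at half the most. Time passes only in rows, so rows that do not move let the fingers close. It gives the time, the measured TCP pose, the force, the opening and the grip force at its end, in the units of the state.
- r.sense(): the state, without advancing time (a new reading comes with each control period).
- imaging.capture(name): name is "scene" or "side" or "wrist"; returns a dict with "frame" (420x560x3 uint8, blue, green, red), "intrinsics" (3x3 intrinsics, pixels), "eye" and "orientation" of the camera in the world. Camera axes: x right, y down, z forward; pixel columns grow to the right and rows downward; lengths in m; the calibration is good to about 2 mm. A picture is of the moment at which its call begins. There is no depth.
- r.finish_job(): hands the job in; it is judged then, once.
Trained networks look in a picture, given as the dict that the camera call returned (one of the last four; its "shot" number tells which), for a name from the list of things; names that differ only in an ending like _2 or _b are one class to them, and where a whole thing is asked for, a point or a joint stands for the part that bears it (a point fixed in the world has none). Each returns a list of dicts, best first, with "confidence" (0 to 1); they miss things now and then, are a little off and sometimes report something else, mostly with a low value. They report only what shows in the picture. A call takes as long as a camera call. They do not tell look-alikes from the thing itself.
- models.cut_out(picture, target): "region" (420x560 bool, what is visible of it) and "extent" ([left, top, width, height] as shares, 0 to 1, of the picture: columns of its width, rows of its height, round what is visible of it).
- models.place_of(picture, target): "at" ([column, row] as shares, 0 to 1, of the picture: columns of its width, rows of its height: a listed point, or the origin of a listed thing).
The state is a dict: "time_s": time; "joints": joint angles; "joint_velocities": joint speeds; "effort": joint torques, N m; "tcp_pos": TCP position; "ee_rot": TCP orientation; "wrist_force": force on the tool from outside, world axes, zero at the start; "moment": the same for the moment, N m; "gripper_width": opening from 0.0 (shut) to 1.0 (fully open); "gripper_force": force on a finger pad.
Only numpy, scipy, OpenCV 4.12 (cv2) and the standard library are available. Lean on these libraries where they do the work, as an engineer would, in place of code of your own. Each camera call takes 0.05 s, during which the arm holds its last target. There are 200 camera calls.

## Working session

There is one attempt and no reset: what is moved stays moved. The work goes in short steps, Python scripts to look and compute and a tool call to move; the robot and the scene stay as the last step left them, time stands still between calls to the robot, and variables do not carry over. Pictures are saved under pics/ and viewed, at most 10 in all, crops included, and the job is handed in when it is done.

Besides the shell and the picture viewer there is one more tool, called after "Emit:" as a command line: name --argument value ..., lists and objects as JSON in quotes. apply_moves: Moves the arm, as the interface text tells. Its arguments: {"type":"object","properties":{"moves":{"type":"array"},"hand":{"type":"number"}},"required":["moves"]}

```bash
mkdir -p pics
cat > h.py <<'E'
from station import r, imaging, models
import numpy as np, cv2
def ray(p,at):
    K=np.array(p["intrinsics"]);R=np.array(p["orientation"])
    d=R@np.linalg.inv(K)@np.array([at[0]*560,at[1]*420,1]);return np.array(p["eye"]),d/np.linalg.norm(d)
def onz(p,at,z):
    o,d=ray(p,at);return o+d*(z-o[2])/d[2]
def tri(rs):
    A=sum(np.eye(3)-np.outer(d,d) for o,d in rs);b=sum((np.eye(3)-np.outer(d,d))@o for o,d in rs)
    return np.linalg.solve(A,b)
E
python3 - <<'E'
from h import *
np.set_printoptions(precision=4,suppress=True)
P={n:imaging.capture(n) for n in ("scene","side","wrist")}
cv2.imwrite("pics/a.png",np.vstack([np.hstack([cv2.resize(P[n]["frame"],(400,300)) for n in("scene","side")]),np.hstack([cv2.resize(P["wrist"]["frame"],(400,300)),np.zeros((300,400,3),np.uint8)])]))
for t in ["track","end_stop","bar_end","tooth_top","sled","push_wall","loop_bar","cheese"]:
    rs=[]
    for n in P:
        L=models.place_of(P[n],t)
        print(t,n,[(np.round(np.array(l["at"])*[560,420],1),round(l["confidence"],2)) for l in L[:3]])
        if L and L[0]["confidence"]>.5: rs.append(ray(P[n],L[0]["at"]))
    if len(rs)>1:
        x=tri(rs);print("  ->",x,[round(float(np.linalg.norm(np.cross(x-o,d))),4) for o,d in rs])
print(r.sense()["ee_rot"],r.sense()["time_s"],[ (n,np.round(P[n]["eye"],3)) for n in P])
E
```

```text
track scene [(array([292.4, 228.1]), 0.6)]
track side [(array([272.7, 224. ]), 0.73), (array([277.1, 204.2]), 0.52)]
track wrist []
  -> [ 0.5661  0.0093 -0.0038] [0.002, 0.002]
end_stop scene [(array([252.4, 214.2]), 0.83)]
end_stop side [(array([271.2, 256.9]), 0.74)]
end_stop wrist []
  -> [ 0.533  -0.0979  0.0303] [0.0025, 0.0025]
bar_end scene [(array([351.9, 221.4]), 0.57)]
bar_end side [(array([279.1, 162.8]), 0.68), (array([212.9, 140.5]), 0.32)]
bar_end wrist []
  -> [0.6197 0.1564 0.0392] [0.0011, 0.0011]
tooth_top scene [(array([259. , 210.9]), 0.64)]
tooth_top side [(array([271.5, 237.7]), 0.64)]
tooth_top wrist []
  -> [ 0.5429 -0.0762  0.052 ] [0.0042, 0.0042]
sled scene [(array([309.7, 225.8]), 0.88), (array([411.3, 230.3]), 0.57), (array([328. , 215.3]), 0.25)]
sled side [(array([272.5, 202.2]), 0.56)]
sled wrist []
  -> [0.5794 0.0559 0.0111] [0.0052, 0.0052]
push_wall scene [(array([327.3, 216.4]), 0.6), (array([311.7, 216.4]), 0.53), (array([258.7, 212.4]), 0.36)]
push_wall side [(array([276.6, 179.5]), 0.7)]
push_wall wrist []
  -> [0.5969 0.0949 0.0467] [0.0005, 0.0005]
loop_bar scene [(array([279.1, 214.6]), 0.81)]
loop_bar side [(array([277.4, 219. ]), 0.59)]
loop_bar wrist []
  -> [ 0.5673 -0.0274  0.0498] [0.0028, 0.0028]
cheese scene [(array([340.2, 283.5]), 0.89), (array([312.1, 216. ]), 0.87), (array([287.8, 177.8]), 0.73)]
cheese side [(array([165.7, 228.6]), 0.96), (array([275.1, 194.3]), 0.79), (array([358.4, 182.3]), 0.75)]
cheese wrist []
  -> [ 0.3515  0.2914 -0.3787] [0.0961, 0.0961]
[[ 0.9566 -0.2915 -0.    ]
 [-0.2915 -0.9566 -0.    ]
 [ 0.      0.     -1.    ]] 1.35 [('scene', array([ 1.552, -0.22 ,  0.829])), ('side', array([ 0.405, -0.625,  0.728])), ('wrist', array([0.259, 0.574, 0.384]))]
```

View pics/a.png

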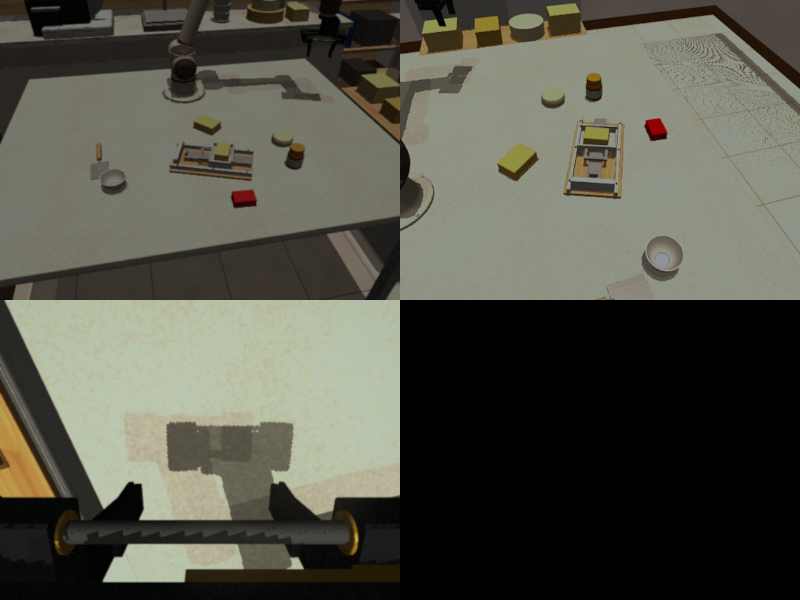

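The picture shows one track in the centre of the counter. The sled carries the small yellow cheese near the track's rear end, and the jar and wheel stand just behind that end. The network points match the given sizes: bar_end to end_stop measures 0.2687 m against 0.2695 m.

```bash
cat >> h.py <<'E'
from scipy.optimize import least_squares
KN={"track":(0,0,0),"end_stop":(.112,0,.03),"bar_end":(-.1575,0,.03),"tooth_top":(.09,0,.045)}
SL={"sled":(0,0,.01),"push_wall":(-.042,0,.05),"loop_bar":(.077,0,.04)}
def fit(P,x0=(.569,.008,-1.899,-.046)):
    ob=[]
    for t in list(KN)+list(SL):
        for n in P:
            for l in models.place_of(P[n],t):
                if l["confidence"]>.35: ob.append((t,n,*ray(P[n],l["at"])))
    def res(q,t,o,d):
        c,s=np.cos(q[2]),np.sin(q[2]);a=np.array(KN[t] if t in KN else SL[t],float)
        if t in SL:a[0]+=q[3]
        return np.cross(np.array([q[0]+c*a[0],q[1]+s*a[0],a[2]])-o,d)
    good=[b for b in ob if np.linalg.norm(res(x0,b[0],b[2],b[3]))<.015]
    f=least_squares(lambda q:np.concatenate([res(q,b[0],b[2],b[3]) for b in good]),x0,loss="soft_l1",f_scale=.003)
    for b in good: print(b[0],b[1],round(1e3*float(np.linalg.norm(res(f.x,b[0],b[2],b[3]))),1),end="; ")
    print();return f.x
def plan(q,tx,z):
    s=r.sense();R=np.array(s["ee_rot"]);p=np.array(s["tcp_pos"])
    t=np.array([q[0]+np.cos(q[2])*tx,q[1]+np.sin(q[2])*tx,z])
    a=np.degrees(np.arctan2(R[1,1],R[0,1]))
    d=t-p;u=np.array([np.cos(q[2]),np.sin(q[2])])
    print("target",t.round(4),"tool shift",(R.T@d).round(4),"yaw turn(tool z, down)",round(a-np.degrees(q[2]),2),"wrist",np.round(s["wrist_force"],2),"t",s["time_s"],"track xy",(((p[:2]-q[:2])@u).round(4),((p[:2]-q[:2])@[-u[1],u[0]]).round(4)),p)
E
python3 - <<'E'
from h import *
np.set_printoptions(precision=4,suppress=True)
P={n:imaging.capture(n) for n in ("scene","side")}
q=fit(P);print(q,np.degrees(q[2]))
for t,z in (("jar",0),("wheel",0)):
  for n in P:
    for l in models.place_of(P[n],t)[:2]:
      x=onz(P[n],l["at"],z);u=np.array([np.cos(q[2]),np.sin(q[2])]);e=x[:2]-q[:2];print(t,n,x,l["confidence"],"track",e@u,e@[-u[1],u[0]])
plan(q,-.125,.12)
E
```

```text
track scene 10.3; track side 4.7; end_stop scene 0.9; end_stop side 3.0; bar_end scene 2.4; bar_end side 9.8; tooth_top scene 3.4; tooth_top side 6.0; sled scene 3.8; sled side 6.1; push_wall scene 1.8; push_wall side 9.2; loop_bar scene 1.8; loop_bar side 1.4; 
[ 0.5684  0.0066 -1.8925 -0.0516] -108.43002430801974
jar scene [0.6352 0.3202 0.    ] 0.72 track -0.31865919842529533 -0.035776876357099446
jar scene [0.5707 0.0102 0.    ] 0.56 track -0.004158617348786759 0.0011291254140655322
jar side [0.6336 0.3164 0.    ] 0.86 track -0.31454053686397987 -0.036023035881509104
wheel scene [0.5042 0.3309 0.    ] 0.93 track -0.28742839939011483 -0.16342286679589837
wheel scene [0.5434 0.1091 0.    ] 0.5 track -0.08937263141978538 -0.05609866492266156
wheel side [0.4941 0.3262 0.    ] 0.79 track -0.2796912575748587 -0.17149679898465814
target [0.6079 0.1252 0.12  ] tool shift [0.545  0.328  0.1025] yaw turn(tool z, down) 1.48 wrist [-0.55  0.54 -0.11] t 2.35 track xy (np.float64(-0.4388), np.float64(-0.5533)) [0.1821 0.5978 0.2225]
```

Emit:
apply_moves --moves '[[[0.026,0.0215,0],0],[[0.026,0.0215,0],0],[[0.026,0.0215,0],0],[[0.026,0.0215,0],0],[[0.026,0.0215,0],1.5]]' --hand 0

```text
time_s: 2.77
tcp_pos: [0.2758, 0.4558, 0.2227]
ee_rot: [[0.949, -0.316, 0.0], [-0.316, -0.949, 0.0], [0.0, -0.0, -1.0]]
wrist_force: [0.3, 0.3, -0.1]
gripper_width: 0.703
gripper_force: 0.0
```

Emit:
apply_moves --moves '[[[0.026,0.0215,0],0],[[0.026,0.0215,0],0],[[0.026,0.0215,0],0],[[0.026,0.0215,0],0],[[0.026,0.0215,0],0]]'

```text
time_s: 3.18
tcp_pos: [0.3651, 0.3125, 0.2229]
ee_rot: [[0.949, -0.316, 0.0], [-0.316, -0.949, 0.001], [0.0, -0.001, -1.0]]
wrist_force: [0.5, 0.2, 0.0]
gripper_width: 0.324
gripper_force: 0.0
```

Emit:
apply_moves --moves '[[[0.026,0.0215,0],0],[[0.026,0.0215,0],0],[[0.026,0.0215,0],0],[[0.026,0.0215,0],0],[[0.026,0.0215,0],0]]'

```text
time_s: 3.6
tcp_pos: [0.4544, 0.1694, 0.223]
ee_rot: [[0.949, -0.316, 0.001], [-0.316, -0.949, 0.001], [0.001, -0.001, -1.0]]
wrist_force: [0.3, 0.9, -0.9]
gripper_width: 0.023
gripper_force: 0.0
```

Emit:
apply_moves --moves '[[[0.026,0.0215,0],0],[[0.026,0.0215,0],0],[[0.026,0.0215,0],0],[[0,0,0],0],[[0,0,0],0]]'

```text
time_s: 4.02
tcp_pos: [0.5078, 0.0836, 0.2223]
ee_rot: [[0.947, -0.32, -0.0], [-0.32, -0.947, -0.0], [-0.0, 0.0, -1.0]]
wrist_force: [-0.4, -0.0, -0.5]
gripper_width: 0.003
gripper_force: 0.0
```

Run:
```python
from h import *
np.set_printoptions(precision=4,suppress=True)
P={n:imaging.capture(n) for n in ("wrist",)}
q=fit(P);print(q,np.degrees(q[2]))
for t in list(KN)+list(SL):
  for l in models.place_of(P["wrist"],t)[:2]: print(t,np.array(l["at"])*[560,420],l["confidence"])
plan(q,-.125,.12)
cv2.imwrite("pics/b.png",P["wrist"]["frame"])
```

```text
end_stop wrist 3.7; bar_end wrist 2.0; tooth_top wrist 1.0; push_wall wrist 1.9; loop_bar wrist 1.9; 
[ 0.569   0.0123 -1.9122 -0.0414] -109.56149276413755
end_stop [465.416  98.7  ] 0.7
end_stop [168.616  93.996] 0.49
bar_end [167.104  94.794] 0.83
tooth_top [443.408 101.094] 0.83
push_wall [249.48   97.482] 0.89
loop_bar [379.008  99.204] 0.72
target [0.6109 0.1301 0.12  ] tool shift [ 0.084  -0.0754  0.1026] yaw turn(tool z, down) 1.12 wrist [0.21 0.13 0.32] t 4.7667 track xy (np.float64(-0.048), np.float64(-0.0825)) [0.5073 0.0851 0.2226]
```

View pics/b.png

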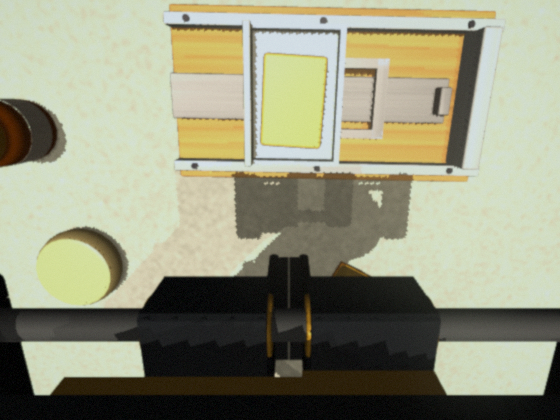

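The wrist view shows it clearly: bar end at (172, 95), tooth at (443, 101), sled rear wall at column 247, loop crossbar at columns 375–389. The jar is far left at (20, 130), and the wheel is at (80, 267).

Run:
```python
from h import *
np.set_printoptions(precision=4,suppress=True)
p=imaging.capture("wrist")
f=lambda c,r_,z:onz(p,[c/560,r_/420],z)[:2]
be=f(172,95,.03);tt=f(443,101,.045);d=tt-be
print(be,tt,np.linalg.norm(d),"want .2475",np.degrees(np.arctan2(d[1],d[0])))
u=d/np.linalg.norm(d); th=np.arctan2(d[1],d[0]); o=(be+.1575*u+tt-.09*u)/2
w=f(247,97,.065);print("wall top x",(w-o)@u,"loop front",(f(389,98,.044)-o)@u)
q=[*o,th,0];print(q);plan(q,-.127,.05)
print("bar edges y",[(f(174,y,.03)-o)@[-u[1],u[0]] for y in(73,117)])
```

```text
[0.6207 0.1603] [ 0.5384 -0.07  ] 0.24450691587290463 want .2475 -109.655556501032
wall top x -0.08309310860790226 loop front 0.040626963630553264
[np.float64(0.5681826968892257), np.float64(0.01335015904127488), np.float64(-1.9138505040496812), 0]
target [0.6109 0.133  0.05  ] tool shift [ 0.0831 -0.0782  0.1725] yaw turn(tool z, down) 1.21 wrist [-0.64  0.91  0.5 ] t 4.8167 track xy (np.float64(-0.0471), np.float64(-0.0814)) [0.5073 0.0851 0.2225]
bar edges y [np.float64(0.019052586245860287), np.float64(-0.01963457805556635)]
```

Emit:
apply_moves --moves '[[[0.0277,-0.026,0],1.2],[[0.0277,-0.026,0],0],[[0.0277,-0.026,0],0],[[0,0,0.035],0],[[0,0,0.035],0]]'

```text
time_s: 5.23
tcp_pos: [0.615, 0.1329, 0.1531]
ee_rot: [[0.942, -0.336, 0.006], [-0.336, -0.942, 0.003], [0.005, -0.004, -1.0]]
wrist_force: [0.0, 1.0, -1.7]
gripper_width: 0.004
gripper_force: 0.0
```

Emit:
apply_moves --moves '[[[0,0,0.035],0],[[0,0,0.035],0],[[0,0,0.022],0],[[0,0,0],0],[[0,0,0],0]]'

```text
time_s: 5.65
tcp_pos: [0.6113, 0.1309, 0.0597]
ee_rot: [[0.942, -0.336, -0.002], [-0.336, -0.942, -0.002], [-0.001, 0.002, -1.0]]
wrist_force: [0.2, 0.2, 0.5]
gripper_width: 0.008
gripper_force: 0.0
```

Run:
```python
from h import *
np.set_printoptions(precision=4,suppress=True)
P={n:imaging.capture(n) for n in ("side","wrist")}
q=[.5682,.01335,-1.91385,-.041];plan(q,-.127,.0175)
a=P["side"]["frame"][140:280,200:360]
cv2.imwrite("pics/c.png",np.hstack([cv2.resize(a,(400,350)),cv2.resize(P["wrist"]["frame"],(400,350))]))
```

```text
target [0.6109 0.1329 0.0175] tool shift [-0.0026 -0.0002  0.0451] yaw turn(tool z, down) 0.04 wrist [0.51 0.54 0.77] t 5.75 track xy (np.float64(-0.1267), np.float64(0.0025)) [0.6132 0.1318 0.0626]
```

View pics/c.png

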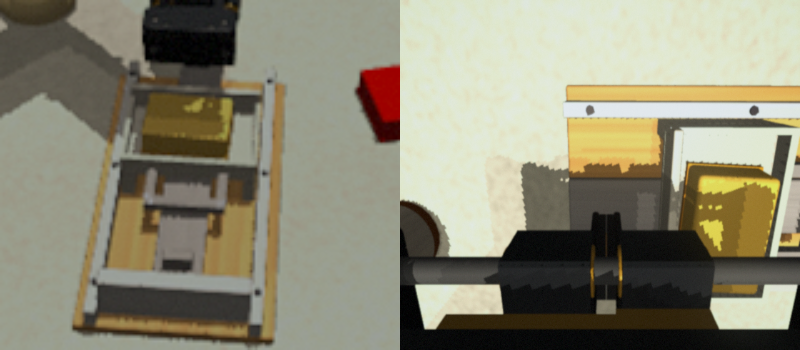

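The left half shows the gripper above the bar's rear end and the sled still short of the tooth. In the wrist half, the fingers (606, 240) are over the bar, with the wall ahead at column 670. I'll press down next.

Emit:
apply_moves --moves '[[[-0.0015,0,0.009],0],[[0,0,0.009],0],[[0,0,0.009],0],[[0,0,0.004],0],[[0,0,0],0]]'

```text
time_s: 6.17
tcp_pos: [0.6096, 0.1317, 0.0287]
ee_rot: [[0.942, -0.336, -0.002], [-0.336, -0.942, -0.001], [-0.001, 0.001, -1.0]]
wrist_force: [-2.7, 0.3, 3.6]
gripper_width: 0.003
gripper_force: 1.7
```

Emit:
apply_moves --moves '[[[0,0,0.003],0],[[0,0,0.003],0],[[0,0,0],0],[[0,0,0],0],[[0,0,0],0]]'

```text
time_s: 6.58
tcp_pos: [0.6099, 0.1317, 0.024]
ee_rot: [[0.942, -0.336, -0.0], [-0.336, -0.942, -0.0], [-0.0, 0.0, -1.0]]
wrist_force: [-2.6, -0.9, 6.1]
gripper_width: 0.007
gripper_force: 2.7
```

Emit:
apply_moves --moves '[[[0,0,0.003],0],[[0,0,0.0025],0],[[0,0,0],0],[[0,0,0],0],[[0,0,0],0]]'

```text
time_s: 7.0
tcp_pos: [0.61, 0.1317, 0.019]
ee_rot: [[0.942, -0.336, -0.0], [-0.336, -0.942, -0.0], [0.0, 0.0, -1.0]]
wrist_force: [-3.7, 0.1, 6.8]
gripper_width: 0.003
gripper_force: 3.7
```

Run:
```python
from h import *
p=imaging.capture("side");w=imaging.capture("wrist")
plan([.5682,.01335,-1.91385],-.027,.0175)
a=[p["frame"][140:280,200:360],w["frame"]]
cv2.imwrite("pics/d.png",np.hstack([cv2.resize(x,(400,350)) for x in a]))
```

```text
target [0.5773 0.0388 0.0175] tool shift [0.0005 0.0985 0.0016] yaw turn(tool z, down) 0.02 wrist [-3.08 -0.59  7.02] t 7.1 track xy (np.float64(-0.1255), np.float64(-0.0005)) [0.60995644 0.13171419 0.0190395 ]
```

View pics/d.png

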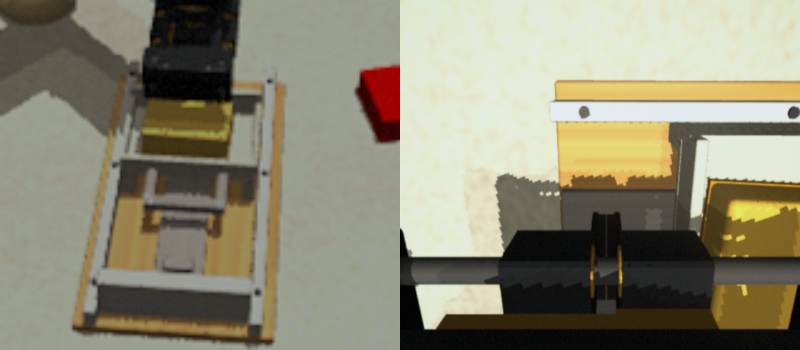

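The bar is down: the tooth top at (180, 268) is now below the crossbar, and the force of about 7 N matches an 11 mm press. I'll press 1.5 mm more and then push.

Emit:
apply_moves --moves '[[[0,0,0.0015],0],[[0,0.005,0],0],[[0,0.006,0],0],[[0,0.006,0],0],[[0,0.005,0],0]]'

```text
time_s: 7.52
tcp_pos: [0.6071, 0.1134, 0.0193]
ee_rot: [[0.942, -0.334, 0.011], [-0.335, -0.942, 0.004], [0.009, -0.008, -1.0]]
wrist_force: [1.8, 3.8, 7.4]
gripper_width: 0.007
gripper_force: 3.6
```

Emit:
apply_moves --moves '[[[0,0.004,0],0],[[0,0.004,0],0],[[0,0.004,0],0],[[0,0.004,0],0],[[0,0.004,0],0]]'

```text
time_s: 7.93
tcp_pos: [0.6019, 0.0958, 0.0197]
ee_rot: [[0.942, -0.334, 0.014], [-0.334, -0.943, 0.006], [0.011, -0.01, -1.0]]
wrist_force: [2.6, 8.4, 7.0]
gripper_width: 0.007
gripper_force: 5.2
```

Run:
```python
from h import *
p=imaging.capture("side");w=imaging.capture("wrist")
plan([.5682,.01335,-1.91385],-.027,.0175)
a=[p["frame"][140:280,200:360],w["frame"]]
cv2.imwrite("pics/e.png",np.hstack([cv2.resize(x,(400,350)) for x in a]))
```

```text
target [0.5773 0.0388 0.0175] tool shift [-0.004   0.0612  0.0016] yaw turn(tool z, down) 0.12 wrist [2.73 4.66 7.64] t 8.0333 track xy (np.float64(-0.0882), np.float64(0.0038)) [0.6014656  0.095083   0.01968314]
```

View pics/e.png

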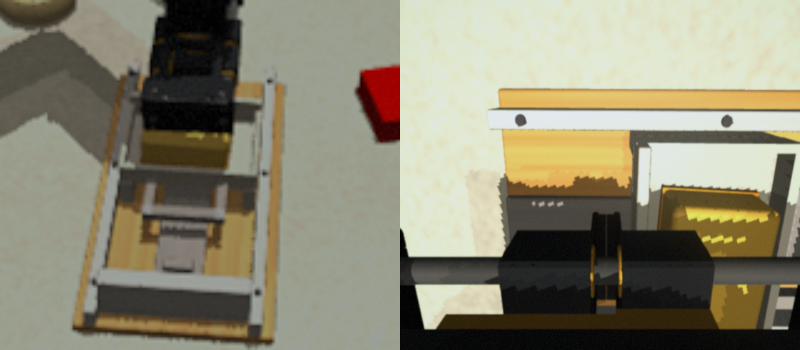

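The sled is moving with the fingers and the bar is held down. I'll press slightly more, trim the sideways drift and carry on.

Emit:
apply_moves --moves '[[[-0.001,0.005,0.001],0],[[-0.001,0.005,0.0005],0],[[-0.001,0.005,0],0],[[0,0.005,0],0],[[0,0.005,0],0]]'

```text
time_s: 8.45
tcp_pos: [0.5929, 0.0742, 0.0196]
ee_rot: [[0.943, -0.333, 0.019], [-0.333, -0.943, 0.007], [0.016, -0.013, -1.0]]
wrist_force: [3.6, 9.1, 11.4]
gripper_width: 0.005
gripper_force: 6.8
```

Emit:
apply_moves --moves '[[[0,0.004,0],0],[[0,0.004,0],0],[[0,0.004,0],0],[[0,0.004,0],0],[[0,0,0],0]]'

```text
time_s: 8.87
tcp_pos: [0.5873, 0.0583, 0.0195]
ee_rot: [[0.943, -0.333, 0.019], [-0.333, -0.943, 0.006], [0.016, -0.012, -1.0]]
wrist_force: [4.9, 8.3, 10.6]
gripper_width: 0.007
gripper_force: 5.8
```

Run:
```python
from h import *
p=imaging.capture("side");w=imaging.capture("wrist")
plan([.5682,.01335,-1.91385],-.027,.0175)
a=[p["frame"][140:280,200:360],w["frame"]]
cv2.imwrite("pics/f.png",np.hstack([cv2.resize(x,(400,350)) for x in a]))
```

```text
target [0.5773 0.0388 0.0175] tool shift [-0.003   0.0218  0.0017] yaw turn(tool z, down) 0.2 wrist [ 3.55  7.5  12.04] t 8.9667 track xy (np.float64(-0.0488), np.float64(0.0029)) [0.58730667 0.05836059 0.01951573]
```

View pics/f.png

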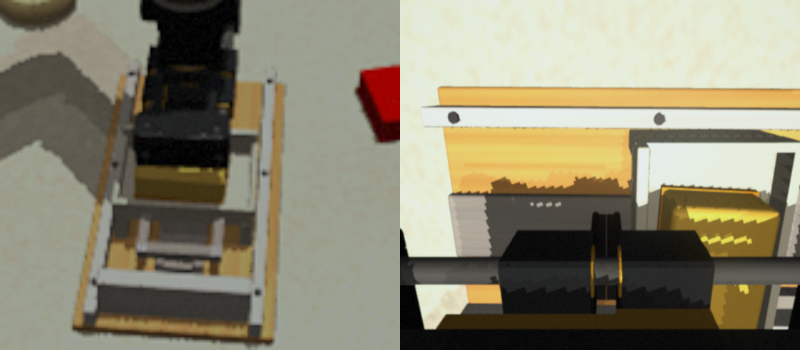

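The crossbar at (178, 252) is now reaching the pressed tooth at (180, 265), and about 12 N suggests the bar is bottomed. I'll push on to the end stop.

Emit:
apply_moves --moves '[[[-0.001,0.004,0],0],[[-0.001,0.004,0],0],[[0,0.004,0],0],[[0,0.004,0],0],[[0,0.004,0],0]]'

```text
time_s: 9.38
tcp_pos: [0.5793, 0.0407, 0.0196]
ee_rot: [[0.943, -0.333, 0.02], [-0.333, -0.943, 0.006], [0.017, -0.013, -1.0]]
wrist_force: [4.1, 10.3, 11.6]
gripper_width: 0.005
gripper_force: 7.0
```

Emit:
apply_moves --moves '[[[0,0.003,0],0],[[0,0.002,0],0],[[0,0.002,0],0],[[0,0.002,0],0],[[0,0,0],0]]'

```text
time_s: 9.8
tcp_pos: [0.5794, 0.0359, 0.0201]
ee_rot: [[0.943, -0.331, 0.027], [-0.332, -0.943, 0.011], [0.022, -0.019, -1.0]]
wrist_force: [6.9, 22.4, 7.7]
gripper_width: 0.004
gripper_force: 15.6
```

Run:
```python
from h import *
p=imaging.capture("side");w=imaging.capture("wrist")
plan([.5682,.01335,-1.91385],-.027,.0175)
a=[p["frame"][140:280,200:360],w["frame"]]
cv2.imwrite("pics/g.png",np.hstack([cv2.resize(x,(400,350)) for x in a]))
```

```text
target [0.5773 0.0388 0.0175] tool shift [-0.0031 -0.002   0.0025] yaw turn(tool z, down) 0.33 wrist [ 6.35 21.87  7.86] t 9.9 track xy (np.float64(-0.025), np.float64(0.003)) [0.57944684 0.03589129 0.0200524 ]
```

View pics/g.png

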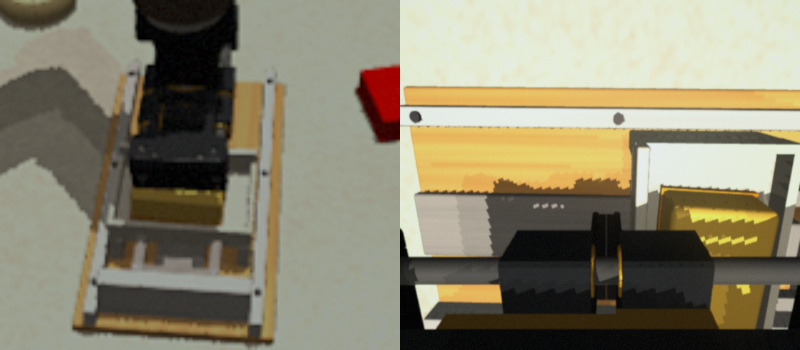

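The tooth at (180, 262) stands inside the loop, the crossbar is against the end stop, and the push force jumped to 23 N, so the sled is home. I'll press a touch more to be sure, ease back off the wall, then lift.

Emit:
apply_moves --moves '[[[0,0,0.0015],0],[[0,0,0.001],0],[[0,0,0],0],[[0,-0.004,0],0],[[0,-0.004,0],0]]'

```text
time_s: 10.32
tcp_pos: [0.5778, 0.0379, 0.0172]
ee_rot: [[0.943, -0.332, 0.016], [-0.332, -0.943, 0.003], [0.014, -0.008, -1.0]]
wrist_force: [4.3, -4.8, 8.3]
gripper_width: 0.008
gripper_force: 4.1
```

Emit:
apply_moves --moves '[[[0,-0.004,0],0],[[0,-0.004,0],0],[[0,-0.003,0],0],[[0,0,0],0],[[0,0,0],0]]'

```text
time_s: 10.73
tcp_pos: [0.5769, 0.044, 0.0163]
ee_rot: [[0.942, -0.334, 0.005], [-0.334, -0.942, -0.002], [0.006, 0.0, -1.0]]
wrist_force: [-0.7, -9.5, 17.1]
gripper_width: 0.006
gripper_force: 8.8
```

Emit:
apply_moves --moves '[[[0,0,-0.005],0],[[0,0,-0.005],0],[[0,0,-0.01],0],[[0,0,-0.02],0],[[0,0,-0.03],0]]'

```text
time_s: 11.15
tcp_pos: [0.572, 0.0454, 0.0807]
ee_rot: [[0.941, -0.337, -0.006], [-0.337, -0.941, -0.001], [-0.006, 0.003, -1.0]]
wrist_force: [-0.4, 0.2, -0.3]
gripper_width: 0.001
gripper_force: 0.0
```

Emit:
apply_moves --moves '[[[-0.03,0,-0.03],0],[[-0.035,0,-0.02],0],[[-0.035,0,-0.02],0],[[0,0,0],0],[[0,0,0],0]]'

```text
time_s: 11.57
tcp_pos: [0.4799, 0.0802, 0.1537]
ee_rot: [[0.942, -0.334, 0.003], [-0.334, -0.942, 0.002], [0.002, -0.003, -1.0]]
wrist_force: [-1.2, -0.0, -1.5]
gripper_width: 0.007
gripper_force: 0.0
```

Run:
```python
from h import *
np.set_printoptions(precision=4,suppress=True)
p=imaging.capture("side");w=imaging.capture("wrist")
print(fit({"wrist":w},(.5682,.01335,-1.91385,.03)));print(r.sense()["time_s"],r.sense()["wrist_force"])
a=[p["frame"][140:280,200:360],w["frame"]]
cv2.imwrite("pics/i.png",np.hstack([cv2.resize(x,(400,350)) for x in a]))
```

```text
track wrist 0.9; end_stop wrist 1.3; bar_end wrist 1.0; tooth_top wrist 0.5; push_wall wrist 2.0; loop_bar wrist 2.1; 
[ 0.5683  0.0116 -1.925   0.0291]
12.0167 [-0.2402 -0.1056 -0.0831]
```

View pics/i.png

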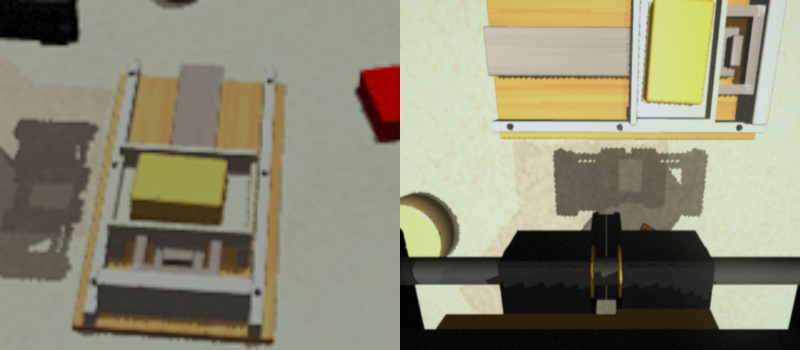

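The sled is home: the fit gives x = 29 mm, the tooth is up inside the loop at (735, 48), the cheese lies flat in the tray, and the robot is clear.

```bash
python3 -c "
from station import r
print(r.finish_job())"
```

```text
the job is handed in; nothing more can be done
None
```

The job is handed in: the sled measured home against the end stop (x about 29 mm), with the tooth up inside its loop, the cheese flat in the tray and the arm clear. The hand-in gave no verdict back.

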